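Draw the tube tray home in its bench dock

TASK

Hook a fingertip behind the far blue lip of the white tube tray and draw the tray towards you, in between the dock's white rails, until it sits flat and square against the black end stop with the stop's sprung red pad pushed fully in, then let go and leave it there. The tubes in it are open: pull gently (never press on the tray with more than 25 N), keep the tray level, and leave the other things on the bench where they are.

Things in the scene. Friction and masses are not known exactly. Their poses are not given: they have to be found in the camera images.
- dock: Bench dock, fixed: aluminium floor plate 340 x 180 mm, 4 mm thick, with two white rails (tops 24 mm above the bench). Origin: at bench height on the rails' centre line; z up; x runs along the rails, away from the robot (the drag is along -x). The straight rails stand 116 mm apart from x = -170 to -30 mm.
- mouth (a point): Middle of the dock's mouth, on the floor plate (z = 4 mm), at dock x = -30 mm: here the straight rails begin and, away from the robot, flare open at 0.35 rad over 56 mm. Axes as the dock's.
- tray: White open tray 125 (x) x 110 (y) x 42 mm high, walls 4 mm, loose on the dock's plate, its near end in or near the mouth, a little crooked. Origin: centre of underside; z up, x away from the robot. Near end: flat wall at x = -62.5. Far wall at x = +62.5. Fixed pink rack with tubes up to 54 mm high, all at x < +45. In all 0.55 to 0.85 kg; sliding takes about 2 to 5 N, more where it rubs on a rail.
- lip (a point): Middle of the outer edge of the tray's blue far lip, half-way up it: tray x = +72.5 mm, z = 38 mm. The lip is as wide as the tray, 8 mm thick and stands 10 mm out from the far wall at the rim. Behind it is free floor plate and bench. A crooked tray can wedge in the mouth; bearing on the lip off its middle turns it. Axes as the tray's.
- pad (a joint): Sprung red pad in the face of the black end stop (96 mm wide, 34 high, between the rails); 0 = out 8 mm, 0.008 m = flush, where the tray meets the rigid stop. The stop was clamped with its face anywhere from dock x = -135 to -105 mm: not measured, to be felt or seen. The spring (0.5 to 1.3 N) is weaker than the tray's friction, so the tray stays where it is left.
- tipbox: Bystander: loose white box with a blue lid, 80 x 65 x 67 mm high, origin at the centre of its underside. Stands on the bench beside the dock.
- purple_rack: Bystander: loose purple tube rack, 84 x 68 x 41 mm high, origin at the centre of its underside. Stands on the bench beside the dock.
- reagent: Bystander: loose amber jar with a blue cap, 54 mm across, 85 mm high, origin at the centre of its underside. Stands on the bench beside the dock.
Not all that is in view belongs to the job. What is shaped like the tray but orange is not meant.

How it is judged:
By the outcome, as a careful person would: the job done as asked, in the order asked, and still so for the second after the job is handed in, with the robot touching nothing.
It also fails if it takes over 43 s, if anything falls off the work surface, if the arm or the gripper's body presses on something with over 40 N, if the wrist force passes 120 N, or if a joint passes its speed limit or range.

ROBOT

A 7-joint arm with a two-finger parallel gripper is mounted at the origin on the work surface. World frame = base frame: x ahead of the robot, y to its left, z up, the work surface at z = 0. Lengths are in m, angles in rad, forces in N, time in s.
With the tool pointing down it reaches from about 0.425 to 0.95 m from the base axis. Payload 4.7 kg.
Tool frame: the origin (TCP) lies at the very end of the fingers, on their centre line; the grasp point (between the pads) lies 19 mm behind it; z points along the fingers, y is the line along which they close (so a half turn about z gives the same grasp; the last joint's range is limited). The gripper opens to 87 mm and grips with 3 to 60 N. Pads are 19 mm wide; open, the fingers measure 117 mm over their backs; the gripper's body (75 mm by 190 mm) begins 51 mm behind the grasp point.
Start: joints at [-1.259, 0.469, -0.049, 1.532, 0.024, 1.141, -0.082], TCP at [0.226, 0.636, 0.223] pointing down, gripper open.
Joint ranges: [-2.59, 2.59], [-0.33, 1.99], [-1.39, 1.29], [0.1, 2.45], [-1.04, 4.18], [0.21, 1.99], [-2.66, 2.66]. Speed limits (rad/s): [2.57, 2.57, 3.14, 3.14, 3.14, 3.14, 3.14].

INTERFACE

Orientations are given as a unit quaternion [x, y, z, w].
In Python, from rig import telemetry, vision, order gives the robot as it stands. The module is installed in compiled form; this text tells all that it offers.
- The arm moves only by the tool send_rows, never from a script. Its argument "steps" is a list of rows, each a list of 7 numbers: the shift along the tool's x, y, z each as a share of 1 m, from -1 to 1, then the turn, a rotation vector about the tool's x, y, z each as a share of 360 degrees, from -1 to 1, then the gripper's target within -1 to 1 (shut at 1, half-way at 0, fully open at -1). In form: [[x, y, z, rx, ry, rz, jaw], ...]. A call has exactly 8 rows; each row shifts and turns the commanded pose from where the row before left it, along the tool's axes as they then stand; what a row does not reach is not made up. A row lasts 1/8 s, in which the tool goes at most 62.5 mm and 10.7 degrees, less where a joint would pass 70% of its speed; a pose out of reach is approached as far as the arm can. A call with a number of a shift or a turn outside -1 to 1 is refused whole. A call with a gripper value outside its range is refused whole. The fingers move at their own pace and stop on an object; the grip force is fixed at half the most. Time passes only in rows, so rows that do not move let the fingers close, or fill a call up. It gives the time, the measured TCP pose, the force, the opening and the grip force at its end, in the units of the state.
- telemetry.state(): the state, without advancing time (a new reading comes with each control period).
- vision.camera(name): name is "scene" or "top"; returns a dict with "pixels" (384x512x3 uint8, red, green, blue), "depth" (384x512 float32, m along the optical axis (not along the pixel's ray), 0 where there is no reading), "fov_y" (degrees; the focal length in pixels is half the picture's height over the tangent of half this angle, whatever the lens; pixels are square), "cx", "cy" (the principal point, pixels), "world_to_cam" (4x4, takes a point from world to camera coordinates). Camera axes: x right, y down, z forward; pixel columns grow to the right and rows downward; lengths in m; the calibration is good to about 2 mm. A picture is of the moment at which its call begins.
- order.sign_off(): hands the job in; it is judged then, once.
The state is a dict: "time_s": time; "joint_positions": joint angles; "joint_vel": joint speeds; "joint_torque": joint torques, N m; "tool_pos": TCP position; "ee_rot": TCP orientation; "ft_force": force on the tool from outside, world axes, zero at the start; "wrist_torque": the same for the moment, N m; "finger_gap": finger opening in m; "finger_force": force on a finger pad.
Only numpy, scipy, OpenCV 4.12 (cv2) and the standard library are available. Lean on these libraries where they do the work, as an engineer would, in place of code of your own. Each camera call takes 0.05 s, during which the arm holds its last target. There are 200 camera calls.

## Working session

There is one attempt and no reset: what is moved stays moved. The work goes in short steps, Python scripts to look and compute and a tool call to move; the robot and the scene stay as the last step left them, time stands still between calls to the robot, and variables do not carry over. Pictures are saved under pics/ and viewed, at most 10 in all, crops included, and the job is handed in when it is done.

Besides the shell and the picture viewer there is one more tool, called after "Call:" as name(argument=value, ...) on one line, values as JSON. send_rows: Moves the arm, as the interface text tells. Shift numbers are shares of 1 m and turn numbers shares of 360 degrees, none past 1 either way. Its arguments: {"type":"object","properties":{"steps":{"type":"array"}},"required":["steps"]}

```bash
mkdir -p pics
cat > h.py <<'E'
import numpy as np, cv2
from rig import telemetry, vision, order
def cam(n):
    c=vision.camera(n); c['f']=c['pixels'].shape[0]/2/np.tan(np.radians(c['fov_y'])/2); return c
def pts(c):
    "world xyz for each pixel from depth"
    d=c['depth']; v,u=np.mgrid[:d.shape[0],:d.shape[1]]
    p=np.stack([(u-c['cx'])/c['f']*d,(v-c['cy'])/c['f']*d,d,np.ones_like(d)],-1)
    return (p@np.linalg.inv(c['world_to_cam']).T)[...,:3]
def ray(c,u,v,z):
    T=np.linalg.inv(c['world_to_cam']); r=T[:3,:3]@np.array([(u-c['cx'])/c['f'],(v-c['cy'])/c['f'],1]); o=T[:3,3]
    return o+r*(z-o[2])/r[2]
def save(c,n): cv2.imwrite('pics/'+n,c['pixels'][...,::-1])
E
python3 - <<'E'
from h import *
a=cam('scene');b=cam('top');save(a,'s0.png');save(b,'t0.png')
np.savez('c0.npz',**{'s_'+k:v for k,v in a.items()},**{'t_'+k:v for k,v in b.items()})
print(telemetry.state())
for c in(a,b): print(np.linalg.inv(c['world_to_cam'])[:3].round(3),c['f'],c['cx'],c['cy'])
E
```

```text
{'time_s': 0.1, 'joint_positions': array([-1.25889601,  0.46938019, -0.04862498,  1.53356207,  0.02405186,
        1.14098849, -0.08228381]), 'joint_vel': array([ 2.06305379e-03, -2.40881565e-03, -1.34844908e-03, -2.09465884e-03,
        9.12855833e-05,  1.00464962e-03, -5.50126243e-04]), 'joint_torque': array([ 4.61756536e-04, -5.09170675e+01, -8.13249545e-02, -2.36830384e+01,
       -6.14594179e-02,  3.45189753e-02,  7.24331016e-05]), 'tool_pos': array([0.22539167, 0.6356922 , 0.22159661]), 'ee_rot': array([ 1.69551216e-01,  9.85520986e-01, -8.65294078e-04, -1.47459816e-04]), 'ft_force': array([ 0.12314442,  0.30849889, -0.53898368]), 'wrist_torque': array([0.07868611, 0.01430127, 0.02858588]), 'finger_force': 0.0, 'finger_gap': 0.08700719309535002}
[[ 0.129  0.661 -0.739  1.173]
 [ 0.992 -0.1    0.083 -0.028]
 [-0.019 -0.744 -0.668  0.585]] 356.620193899139 256.3168503418931 195.28465912848054
[[-0.012 -0.983  0.186  0.397]
 [-1.     0.013  0.005  0.04 ]
 [-0.007 -0.185 -0.983  1.094]] 375.97901169376627 253.86165737536763 190.96863881008912
```

View pics/s0.png

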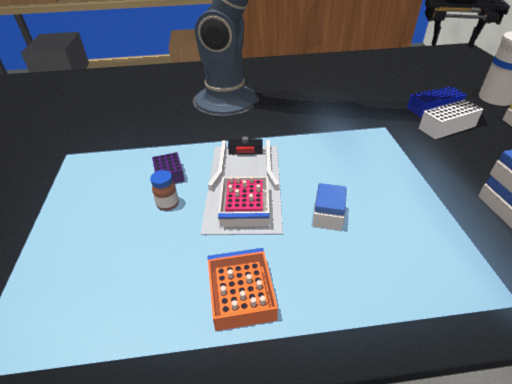

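View pics/t0.png

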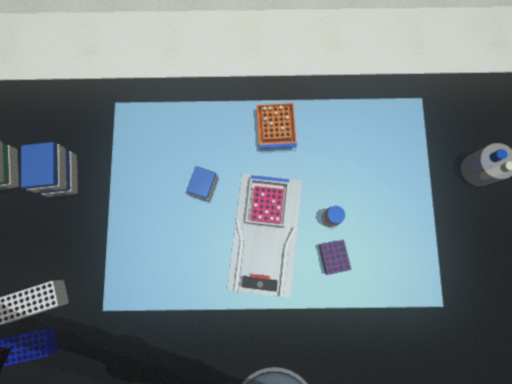

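The white tray with the pink rack is at top (267,203) and scene (245,200), with its blue far lip at top (270,179) and scene (245,217). The red pad is at top (260,277) and scene (245,150).

Things that could be mistaken for the lip:
- Orange tray's lip at top (278,146): a decoy.
- Tipbox lid at top (202,182).
- Jar cap at top (335,215).
- Blue racks off to the left, around top (35,350).

I choose the lip on the white tray at top (270,179), and will check it in a close crop.

```bash
cat > m.py <<'E'
from h import *
def measure(a,b,quiet=False):
    out={}
    for n,c in(('scene',a),('top',b)):
        P=pts(c); hsv=cv2.cvtColor(c['pixels'],cv2.COLOR_RGB2HSV); H,S,V=cv2.split(hsv)
        reg=(P[...,0]>.35)&(P[...,0]<.85)&(abs(P[...,1])<.35)&(c['depth']>0)
        Z=P[...,2]
        ms={'blue':(H>108)&(H<125)&(S>150)&(Z>.02),'pink':(H>160)&(H<176)&(S>150)&(Z>.02),'red':((H<6)|(H>176))&(S>180)&(Z>.008),'rail':(S<60)&(V>120)&(Z>.018)&(Z<.03),'plate':(S<60)&(V>90)&(Z<.010)&(Z>-.004),'rim':(S<70)&(V>120)&(Z>.038)&(Z<.056)}
        for k,m in ms.items():
            m=(m&reg).astype(np.uint8)
            N,L,st,_=cv2.connectedComponentsWithStats(m)
            for i in range(1,N):
                if st[i,4]<12: continue
                q=P[L==i]; r=cv2.minAreaRect((q[:,:2]*1000).astype(np.float32))
                vv,uu=np.where(L==i)
                print(n,k,st[i,4],'px',int(uu.mean()),int(vv.mean()),'rect',np.round(r[0],1),np.round(r[1],1),round(r[2],1),'z',np.percentile(q[:,2],[5,50,95]).round(3))
if __name__=='__main__':
    a=cam('scene');b=cam('top');measure(a,b)
    A=cv2.resize(a['pixels'][120:240,185:365],None,fx=3.5,fy=3.5,interpolation=cv2.INTER_CUBIC);cv2.imwrite('pics/crop.png',A[...,::-1])
    B=cv2.resize(b['pixels'][165:305,180:360],None,fx=4,fy=4,interpolation=cv2.INTER_CUBIC);cv2.imwrite('pics/cropt.png',B[...,::-1])
E
python3 m.py
```

```text
scene blue 294 px 161 178 rect [ 491.  -172.9] [112.2  44.8] 4.4 z [0.073 0.083 0.085]
scene blue 155 px 242 215 rect [632.4   3.3] [105.4  11.3] 82.4 z [0.043 0.044 0.046]
scene blue 127 px 234 253 rect [729.2 -23. ] [  8.7 105.7] 3.1 z [0.039 0.041 0.042]
scene pink 676 px 244 197 rect [560.   11.8] [ 82.2 100.8] 82.9 z [0.038 0.04  0.042]
scene red 28 px 244 147 rect [360.3  34.9] [43.9 10.2] 86.4 z [0.028 0.03  0.031]
scene rail 161 px 270 167 rect [433.7  91.2] [ 21.  166.4] 89.1 z [0.02  0.022 0.023]
scene rail 159 px 217 169 rect [424.8 -40.8] [ 21.6 151.6] 74.0 z [0.02  0.022 0.024]
scene rail 13 px 224 184 rect [502.9 -29.3] [ 4.9 10.3] 83.1 z [0.019 0.025 0.03 ]
scene rail 16 px 264 184 rect [518.6  65.6] [15.6  5.3] 1.9 z [0.02  0.025 0.029]
scene rail 85 px 166 201 rect [ 538.6 -169.6] [23.8 54. ] 6.6 z [0.019 0.025 0.029]
scene rail 117 px 327 221 rect [658.5 183.5] [64.6  5.6] 70.6 z [0.019 0.024 0.029]
scene rail 139 px 242 219 rect [625.9   3.1] [108.    5.4] 82.5 z [0.018 0.022 0.026]
scene plate 3131 px 244 196 rect [493.6  15.7] [184.6 313.6] 81.9 z [0.    0.002 0.
[... 2202 characters left out ...]
 20.5 149.7] 74.7 z [0.022 0.025 0.028]
top plate 37 px 295 127 rect [799.9 -83.9] [96.5  3.8] 2.3 z [0.001 0.003 0.005]
top plate 5916 px 283 243 rect [503.9 -79.8] [402.3 307.4] 89.9 z [-0.     0.004  0.008]
top plate 65 px 260 185 rect [613.9  15.7] [76.5 24.3] 84.3 z [0.006 0.008 0.01 ]
top plate 57 px 249 205 rect [558.3  57.6] [ 8.9 82.9] 84.3 z [0.007 0.009 0.01 ]
top plate 15 px 282 212 rect [538.7 -37.1] [ 4.6 24.5] 76.9 z [0.006 0.008 0.01 ]
top plate 15 px 337 236 rect [ 466.6 -194.4] [ 8.7 25.4] 0.4 z [0.    0.001 0.004]
top rim 37 px 277 143 rect [735.9 -24.5] [  4.7 105.4] 3.0 z [0.039 0.043 0.046]
top rim 248 px 266 203 rect [566.1   8.9] [110. 127.] 82.9 z [0.041 0.047 0.05 ]
```

View pics/cropt.png

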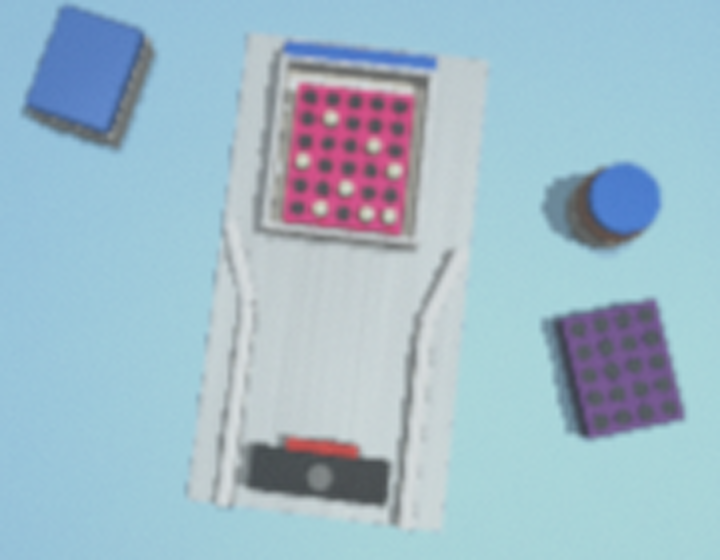

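View pics/crop.png

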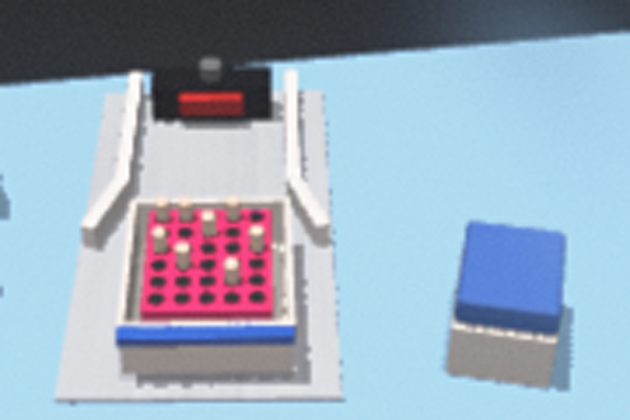

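The crops confirm it: white tray with pink rack, blue lip on the far side at cropt (360,55), and the near end just short of the flared rails. Next I fit the dock axis, tray axis and stop.

```bash
cat > fit.py <<'E'
from h import *
def line(q):
    l=cv2.fitLine((q*1000).astype(np.float32),cv2.DIST_HUBER,0,.01,.01).ravel()
    if l[0]<0:l[:2]*=-1
    return l
def go():
    for n in('scene','top'):
        c=cam(n);P=pts(c);H,S,V=cv2.split(cv2.cvtColor(c['pixels'],cv2.COLOR_RGB2HSV));u,v=np.meshgrid(range(512),range(384))
        # recast pixels on known plane heights
        def onz(m,z):
            return np.array([ray(c,a,b,z)[:2] for b,a in np.argwhere(m)])
        X,Y,Z=P[...,0],P[...,1],P[...,2]
        rail=(S<60)&(V>120)&(Z>.018)&(Z<.03)&(X>.33)&(X<.45)&(abs(Y-.02)<.12)
        Ls=[]
        for s in(Y>.03,Y<.03):
            q=onz(rail&s,.024);l=line(q);Ls.append(l);print(n,'rail ang',np.degrees(np.arctan2(l[1],l[0])).round(2),'y at x=.4',(l[3]+(400-l[2])*l[1]/l[0]).round(1),len(q))
        rim=(((S<70)&(V>110))|((H>105)&(H<128)&(S>120)))&(Z>.036)&(Z<.06)&(X>.4)&(X<.66)&(abs(Y-.01)<.085)
        m=rim.astype(np.uint8);q=onz(m>0,.046)
        r=cv2.minAreaRect((q*1000).astype(np.float32));print(n,'tray+lip rect',np.round(r[0],1),np.round(r[1],1),round(r[2],2),np.round(cv2.boxPoints(r),1).tolist())
        bl=(H>105)&(H<128)&(S>120)&(X>.4)&(X<.68)&(abs(Y-.01)<.085)&(Z>.03)
        q=onz(bl,.046);r=cv2.minAreaRect((q*1000).astype(np.float32));print(n,'lip',np.round(r[0],1),np.round(r[1],1),round(r[2],2))
        red=((H<8)|(H>174))&(S>130)&(X>.3)&(X<.42)&(abs(Y-.03)<.08)
        q=P[red];print(n,'red n',len(q),len(q) and (q.mean(0).round(4),np.percentile(q,[2,98],axis=0).round(4).tolist()))
        blk=(V<70)&(X>.3)&(X<.42)&(abs(Y-.03)<.06)&(Z>.01)&(Z<.045)
        q=P[blk];top=q[q[:,2]>.03];print(n,'stop top',np.percentile(top,[2,50,98],axis=0).round(4).tolist() if len(top) else 0)
if __name__=='__main__': go()
E
python3 fit.py
```

```text
scene rail ang -8.4 y at x=.4 92.6 95
scene rail ang -8.04 y at x=.4 -33.6 107
scene tray+lip rect [573.6  10.8] [109.5 143.3] 82.61 [[495.5, -34.29999923706055], [637.5999755859375, -52.70000076293945], [651.7000122070312, 55.900001525878906], [509.6000061035156, 74.30000305175781]]
scene lip [634.6   2.1] [107.1  12.1] 81.52
scene red n 126 (array([0.3603, 0.0341, 0.0257]), [[0.351, 0.0107, 0.0158], [0.3668, 0.0571, 0.0321]])
scene stop top [[0.3236, -0.0067, 0.031], [0.3453, 0.0356, 0.0358], [0.3598, 0.0794, 0.0393]]
top rail ang -7.55 y at x=.4 89.4 161
top rail ang -8.15 y at x=.4 -37.5 165
top tray+lip rect [568.8   8.6] [110.  133.7] 82.87 [[495.6000061035156, -37.70000076293945], [628.2999877929688, -54.29999923706055], [642.0, 54.900001525878906], [509.29998779296875, 71.5]]
top lip [630.7  -1.5] [103.6   7.2] 82.95
top red n 28 (array([0.3575, 0.0302, 0.033 ]), [[0.3534, 0.0105, 0.0283], [0.3619, 0.0515, 0.0362]])
top stop top 0
```

Dock axis is at -8.05° and the tray at about -7.3°, roughly 5 mm left of the centre line. The lip's outer middle is near (0.636, 0.001), and it measures 46 mm high as expected. I'll turn to dock yaw, shut the fingers, and travel to a point behind the lip.

Call:
send_rows(steps=[[0, 0, 0, 0, 0, -0.016, 1], [0, 0, 0, 0, 0, -0.016, 1], [-0.037, -0.041, 0.007, 0, 0, 0, 1], [-0.037, -0.041, 0.007, 0, 0, 0, 1], [-0.037, -0.041, 0.007, 0, 0, 0, 1], [-0.037, -0.041, 0.007, 0, 0, 0, 1], [-0.037, -0.041, 0.007, 0, 0, 0, 1], [-0.037, -0.041, 0.007, 0, 0, 0, 1]])

```text
time_s: 1.3
tool_pos: [0.4121, 0.3602, 0.1806]
ee_rot: [0.07, 0.998, 0.0, 0.0]
ft_force: [0.3, -0.3, 0.6]
finger_gap: 0.0149
finger_force: 0.0
```

Call:
send_rows(steps=[[-0.037, -0.041, 0.007, 0, 0, 0, 1], [-0.037, -0.041, 0.007, 0, 0, 0, 1], [-0.037, -0.041, 0.007, 0, 0, 0, 1], [-0.037, -0.041, 0.007, 0, 0, 0, 1], [-0.037, -0.041, 0.007, 0, 0, 0, 1], [-0.037, -0.041, 0.007, 0, 0, 0, 1], [-0.037, -0.041, 0.007, 0, 0, 0, 1], [-0.037, -0.041, 0.007, 0, 0, 0, 1]])

```text
time_s: 2.3
tool_pos: [0.6596, -0.0057, 0.1244]
ee_rot: [0.07, 0.998, 0.0, 0.0]
ft_force: [0.1, -0.1, 0.3]
finger_gap: 0.0007
finger_force: 0.0
```

```bash
cat > e.py <<'E'
from h import *
from scipy.spatial.transform import Rotation as R
import sys
s=telemetry.state();M=R.from_quat(s['ee_rot']).as_matrix();p=np.array(s['tool_pos'])
print(s['time_s'],p.round(4),'xang',np.degrees(np.arctan2(M[1,0],M[0,0])).round(2),'z',M[:,2].round(4),'F',s['ft_force'].round(2),'T',s['wrist_torque'].round(2),s['finger_gap'])
if len(sys.argv)>3: print('tool shift',(M.T@(np.array(sys.argv[1:4],float)-p)).round(4))
E
python3 e.py .661 -.003 .12
```

```text
2.3 [ 0.6596 -0.0057  0.1244] xang 172.01 z [ 4.e-04  4.e-04 -1.e+00] F [ 0.07 -0.15  0.32] T [ 0.07 -0.03  0.02] 0.0006756301362967674
tool shift [-0.001   0.0028  0.0044]
```

Call:
send_rows(steps=[[-0.001, 0.003, 0.02, 0, 0, 0, 1], [0, 0, 0.02, 0, 0, 0, 1], [0, 0, 0.02, 0, 0, 0, 1], [0, 0, 0.015, 0, 0, 0, 1], [0, 0, 0.01, 0, 0, 0, 1], [0, 0, 0.008, 0, 0, 0, 1], [0, 0, 0.005, 0, 0, 0, 1], [0, 0, 0, 0, 0, 0, 1]])

```text
time_s: 3.3
tool_pos: [0.66, -0.0015, 0.0264]
ee_rot: [0.07, 0.998, 0.0, -0.0]
ft_force: [0.1, 0.3, -0.4]
finger_gap: 0.0004
finger_force: 0.0
```

```bash
python3 e.py
python3 - <<'E'
from h import *
a=cam('scene');A=cv2.resize(a['pixels'][120:260,165:345],None,fx=4,fy=4,interpolation=cv2.INTER_CUBIC);cv2.imwrite('pics/s1.png',A[...,::-1])
E
```

```text
3.3 [ 0.66   -0.0015  0.0264] xang 171.99 z [-1.e-04  0.e+00 -1.e+00] F [ 0.07  0.27 -0.42] T [ 0.02  0.   -0.01] 0.0004078166940014261
```

View pics/s1.png

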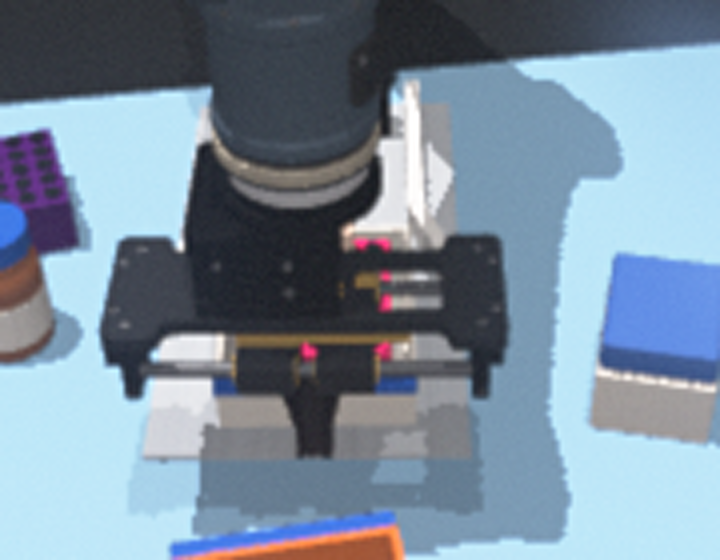

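The fingertip at crop (315,420) sits centred behind the lip, which spans 213–417, and the gripper body clears the tubes. Now I pull slowly along the dock axis.

Call:
send_rows(steps=[[0.004, 0, 0, 0, 0, 0, 1], [0.004, 0, 0, 0, 0, 0, 1], [0.002, 0, 0, 0, 0, 0, 1], [0.002, 0, 0, 0, 0, 0, 1], [0.002, 0, 0, 0, 0, 0, 1], [0.002, 0, 0, 0, 0, 0, 1], [0.002, 0, 0, 0, 0, 0, 1], [0.002, 0, 0, 0, 0, 0, 1]])

```text
time_s: 4.35
tool_pos: [0.6406, 0.0012, 0.0267]
ee_rot: [0.07, 0.998, 0.0, 0.001]
ft_force: [2.4, -0.3, -1.6]
finger_gap: 0.0003
finger_force: 1.7
```

```bash
python3 e.py
```

```text
4.35 [0.6406 0.0012 0.0267] xang 171.99 z [ 0.0011 -0.     -1.    ] F [ 2.35 -0.33 -1.58] T [-0.1  -0.72  0.02] 0.0002781516536485521
```

Call:
send_rows(steps=[[0.003, 0, 0, 0, 0, 0, 1], [0.003, 0, 0, 0, 0, 0, 1], [0.003, 0, 0, 0, 0, 0, 1], [0.003, 0, 0, 0, 0, 0, 1], [0.003, 0, 0, 0, 0, 0, 1], [0.003, 0, 0, 0, 0, 0, 1], [0.003, 0, 0, 0, 0, 0, 1], [0.003, 0, 0, 0, 0, 0, 1]])

```text
time_s: 5.35
tool_pos: [0.6165, 0.0047, 0.0267]
ee_rot: [0.07, 0.998, 0.0, 0.0]
ft_force: [3.2, -0.0, 0.5]
finger_gap: 0.0007
finger_force: 2.1
```

```bash
python3 e.py; python3 fit.py | grep -v stop
```

```text
5.35 [0.6165 0.0047 0.0267] xang 171.99 z [ 6.e-04  1.e-04 -1.e+00] F [ 3.23 -0.02  0.45] T [-0.11 -0.96 -0.  ] 0.0006601418660352666
scene rail ang -8.13 y at x=.4 92.7 98Traceback (most recent call last):
  File "fit.py", line 26, in <module>
    if __name__=='__main__': go()
                             ~~^^
  File "fit.py", line 16, in go
    q=onz(rail&s,.024);l=line(q);Ls.append(l);print(n,'rail ang',np.degrees(np.arctan2(l[1],l[0])).round(2),'y at x=.4',(l[3]+(400-l[2])*l[1]/l[0]).round(1),len(q))
                         ~~~~^^^
  File "fit.py", line 3, in line
    l=cv2.fitLine((q*1000).astype(np.float32),cv2.DIST_HUBER,0,.01,.01).ravel()
      ~~~~~~~~~~~^^^^^^^^^^^^^^^^^^^^^^^^^^^^^^^^^^^^^^^^^^^^^^^^^^^^^^
cv2.error: OpenCV(4.12.0) /io/opencv/modules/imgproc/src/linefit.cpp:618: error: (-215:Assertion failed) npoints2 >= 0 || npoints3 >= 0 in function 'fitLine'
```

Call:
send_rows(steps=[[0.002, 0, 0, 0, 0, 0, 1], [0.002, 0, 0, 0, 0, 0, 1], [0.002, 0, 0, 0, 0, 0, 1], [0.002, 0, 0, 0, 0, 0, 1], [0.002, 0, 0, 0, 0, 0, 1], [0.002, 0, 0, 0, 0, 0, 1], [0.002, 0, 0, 0, 0, 0, 1], [0.002, 0, 0, 0, 0, 0, 1]])

```text
time_s: 6.4
tool_pos: [0.6012, 0.0064, 0.0267]
ee_rot: [0.07, 0.998, -0.0, 0.001]
ft_force: [5.3, -1.6, 0.4]
finger_gap: 0.0004
finger_force: 3.0
```

```bash
python3 e.py
```

```text
6.4 [0.6012 0.0064 0.0267] xang 171.99 z [ 1.6e-03 -5.0e-04 -1.0e+00] F [ 5.35 -1.64  0.43] T [-0.23 -1.25  0.07] 0.00038987909251782927
```

Call:
send_rows(steps=[[0.002, -0.0005, 0, 0, 0, 0, 1], [0.002, -0.0005, 0, 0, 0, 0, 1], [0.002, -0.0005, 0, 0, 0, 0, 1], [0.002, -0.0005, 0, 0, 0, 0, 1], [0.002, -0.0005, 0, 0, 0, 0, 1], [0.002, -0.0005, 0, 0, 0, 0, 1], [0.002, 0, 0, 0, 0, 0, 1], [0.002, 0, 0, 0, 0, 0, 1]])

```text
time_s: 7.4
tool_pos: [0.5843, 0.0061, 0.0266]
ee_rot: [0.07, 0.998, 0.0, 0.0]
ft_force: [3.7, -2.0, 3.1]
finger_gap: 0.0008
finger_force: 2.5
```

```bash
python3 e.py
python3 - <<'E'
from h import *
a=cam('scene');A=cv2.resize(a['pixels'][110:250,165:345],None,fx=4,fy=4,interpolation=cv2.INTER_CUBIC);cv2.imwrite('pics/s2.png',A[...,::-1])
E
```

```text
7.4 [0.5843 0.0061 0.0266] xang 171.99 z [ 2.e-04  0.e+00 -1.e+00] F [ 3.74 -2.04  3.12] T [-0.17 -1.02 -0.03] 0.0007512787797147472
```

View pics/s2.png

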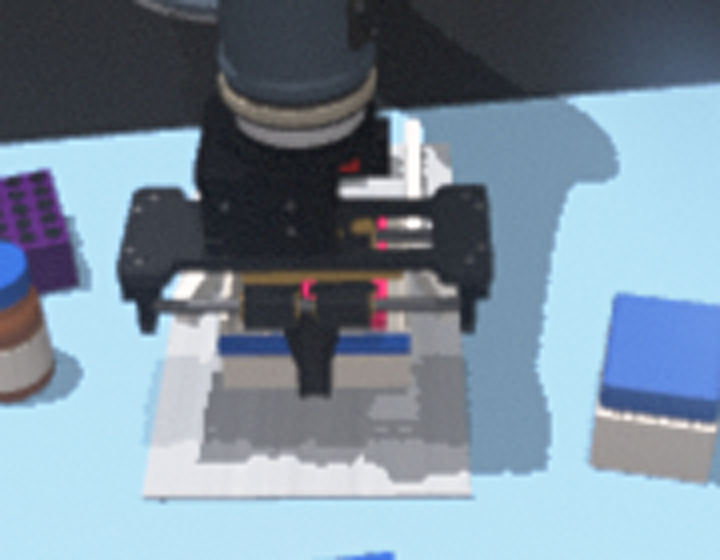

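The finger at crop (313,370) is still at the middle of the lip (220–410), and the tray is now entering straight. I continue.

Call:
send_rows(steps=[[0.003, 0, 0, 0, 0, 0, 1], [0.003, 0, 0, 0, 0, 0, 1], [0.003, 0, 0, 0, 0, 0, 1], [0.003, 0, 0, 0, 0, 0, 1], [0.003, 0, 0, 0, 0, 0, 1], [0.003, 0, 0, 0, 0, 0, 1], [0.003, 0, 0, 0, 0, 0, 1], [0.003, 0, 0, 0, 0, 0, 1]])

```text
time_s: 8.45
tool_pos: [0.5606, 0.0094, 0.0266]
ee_rot: [0.07, 0.998, 0.0, 0.0]
ft_force: [5.0, -1.8, 2.1]
finger_gap: 0.0006
finger_force: 2.6
```

```bash
python3 e.py
```

```text
8.45 [0.5606 0.0094 0.0266] xang 171.99 z [ 3.e-04 -0.e+00 -1.e+00] F [ 5.03 -1.82  2.08] T [-0.21 -1.06  0.01] 0.0006109830980373189
```

Call:
send_rows(steps=[[0.003, 0, 0, 0, 0, 0, 1], [0.003, 0, 0, 0, 0, 0, 1], [0.003, 0, 0, 0, 0, 0, 1], [0.003, 0, 0, 0, 0, 0, 1], [0.003, 0, 0, 0, 0, 0, 1], [0.003, 0, 0, 0, 0, 0, 1], [0.003, 0, 0, 0, 0, 0, 1], [0.003, 0, 0, 0, 0, 0, 1]])

```text
time_s: 9.45
tool_pos: [0.5368, 0.0126, 0.0266]
ee_rot: [0.07, 0.998, -0.0, 0.0]
ft_force: [4.5, -0.3, 1.9]
finger_gap: 0.0004
finger_force: 2.6
```

Call:
send_rows(steps=[[0.002, 0, 0, 0, 0, 0, 1], [0.002, 0, 0, 0, 0, 0, 1], [0.002, 0, 0, 0, 0, 0, 1], [0.002, 0, 0, 0, 0, 0, 1], [0.002, 0, 0, 0, 0, 0, 1], [0.002, 0, 0, 0, 0, 0, 1], [0.001, 0, 0, 0, 0, 0, 1], [0.001, 0, 0, 0, 0, 0, 1]])

```text
time_s: 10.45
tool_pos: [0.5231, 0.0145, 0.0266]
ee_rot: [0.07, 0.998, -0.0, 0.0]
ft_force: [5.3, -1.3, 1.3]
finger_gap: 0.0004
finger_force: 2.6
```

```bash
python3 e.py
```

```text
10.45 [0.5231 0.0145 0.0266] xang 171.99 z [ 3.e-04 -2.e-04 -1.e+00] F [ 5.29 -1.32  1.28] T [-0.34 -0.99  0.04] 0.0004328980888439681
```

Call:
send_rows(steps=[[0.0015, 0, 0, 0, 0, 0, 1], [0.0015, 0, 0, 0, 0, 0, 1], [0.0015, 0, 0, 0, 0, 0, 1], [0.0015, 0, 0, 0, 0, 0, 1], [0.0015, 0, 0, 0, 0, 0, 1], [0.0015, 0, 0, 0, 0, 0, 1], [0.0015, 0, 0, 0, 0, 0, 1], [0.0015, 0, 0, 0, 0, 0, 1]])

```text
time_s: 11.45
tool_pos: [0.5112, 0.016, 0.0266]
ee_rot: [0.07, 0.998, -0.0, 0.0]
ft_force: [5.0, -2.4, 1.6]
finger_gap: 0.0006
finger_force: 2.7
```

Call:
send_rows(steps=[[0.001, 0, 0, 0, 0, 0, 1], [0.001, 0, 0, 0, 0, 0, 1], [0.001, 0, 0, 0, 0, 0, 1], [0.001, 0, 0, 0, 0, 0, 1], [0.001, 0, 0, 0, 0, 0, 1], [0, 0, 0, 0, 0, 0, 1], [0, 0, 0, 0, 0, 0, 1], [0, 0, 0, 0, 0, 0, 1]])

```text
time_s: 12.45
tool_pos: [0.5063, 0.0166, 0.0266]
ee_rot: [0.07, 0.998, -0.0, 0.0]
ft_force: [4.9, -1.9, 1.3]
finger_gap: 0.0005
finger_force: 2.7
```

Call:
send_rows(steps=[[0.001, 0, 0, 0, 0, 0, 1], [0.001, 0, 0, 0, 0, 0, 1], [0.001, 0, 0, 0, 0, 0, 1], [0.001, 0, 0, 0, 0, 0, 1], [0, 0, 0, 0, 0, 0, 1], [0, 0, 0, 0, 0, 0, 1], [0, 0, 0, 0, 0, 0, 1], [0, 0, 0, 0, 0, 0, 1]])

```text
time_s: 13.45
tool_pos: [0.5024, 0.0171, 0.0266]
ee_rot: [0.07, 0.998, -0.0, 0.0]
ft_force: [5.3, -1.9, 1.7]
finger_gap: 0.0007
finger_force: 2.8
```

```bash
python3 e.py
```

```text
13.45 [0.5024 0.0171 0.0266] xang 171.98 z [ 6.e-04 -5.e-04 -1.e+00] F [ 5.26 -1.94  1.66] T [-0.41 -1.14  0.05] 0.0006901750786525182
```

Call:
send_rows(steps=[[0.0005, 0, 0, 0, 0, 0, 1], [0.0005, 0, 0, 0, 0, 0, 1], [0.0005, 0, 0, 0, 0, 0, 1], [0.0005, 0, 0, 0, 0, 0, 1], [0.0005, 0, 0, 0, 0, 0, 1], [0.0005, 0, 0, 0, 0, 0, 1], [0, 0, 0, 0, 0, 0, 1], [0, 0, 0, 0, 0, 0, 1]])

```text
time_s: 14.45
tool_pos: [0.4999, 0.0175, 0.0266]
ee_rot: [0.07, 0.998, -0.0, 0.001]
ft_force: [5.9, -2.4, 0.1]
finger_gap: 0.0002
finger_force: 3.2
```

Call:
send_rows(steps=[[0.0005, 0, 0, 0, 0, 0, 1], [0.0005, 0, 0, 0, 0, 0, 1], [0.0005, 0, 0, 0, 0, 0, 1], [0.0005, 0, 0, 0, 0, 0, 1], [0, 0, 0, 0, 0, 0, 1], [0, 0, 0, 0, 0, 0, 1], [0, 0, 0, 0, 0, 0, 1], [0, 0, 0, 0, 0, 0, 1]])

```text
time_s: 15.45
tool_pos: [0.4997, 0.0173, 0.0269]
ee_rot: [0.07, 0.998, -0.0, 0.003]
ft_force: [9.2, -3.2, -1.9]
finger_gap: 0.0006
finger_force: 4.9
```

Call:
send_rows(steps=[[0.0005, 0, 0, 0, 0, 0, 1], [0.0005, 0, 0, 0, 0, 0, 1], [0.0005, 0, 0, 0, 0, 0, 1], [0.0005, 0, 0, 0, 0, 0, 1], [0, 0, 0, 0, 0, 0, 1], [0, 0, 0, 0, 0, 0, 1], [0, 0, 0, 0, 0, 0, 1], [0, 0, 0, 0, 0, 0, 1]])

```text
time_s: 16.45
tool_pos: [0.4997, 0.0171, 0.0274]
ee_rot: [0.07, 0.998, -0.0, 0.005]
ft_force: [12.4, -4.3, -2.3]
finger_gap: 0.0005
finger_force: 6.2
```

```bash
python3 e.py
```

```text
16.45 [0.4997 0.0171 0.0274] xang 171.93 z [ 0.0093 -0.0013 -1.    ] F [12.37 -4.3  -2.3 ] T [-1.07 -2.6   0.03] 0.0005490915623400412
```

Firm stop: x hasn't moved while the force rose to about 13 N, and the position matches the stop seen in the images. I back off along the dock, then rise and look.

Call:
send_rows(steps=[[-0.001, 0, 0, 0, 0, 0, 1], [-0.001, 0, 0, 0, 0, 0, 1], [-0.001, 0, 0, 0, 0, 0, 1], [-0.002, 0, 0, 0, 0, 0, 1], [-0.003, 0, 0, 0, 0, 0, 1], [-0.008, 0, 0, 0, 0, 0, 1], [-0.015, 0, 0, 0, 0, 0, 1], [-0.015, 0, 0, 0, 0, 0, 1]])

```text
time_s: 17.45
tool_pos: [0.5417, 0.0122, 0.0263]
ee_rot: [0.07, 0.998, 0.0, -0.0]
ft_force: [-0.0, -0.2, -0.9]
finger_gap: 0.0002
finger_force: 0.0
```

Call:
send_rows(steps=[[0, 0, -0.02, 0, 0, 0, 1], [0, 0, -0.04, 0, 0, 0, 1], [0, 0, -0.05, 0, 0, 0, 1], [-0.04, 0, -0.04, 0, 0, 0, 1], [-0.05, 0.03, 0, 0, 0, 0, 1], [-0.03, 0.05, 0, 0, 0, 0, 1], [0, 0.06, 0, 0, 0, 0, 1], [0, 0.06, 0, 0, 0, 0, 1]])

```text
time_s: 18.45
tool_pos: [0.6885, 0.1949, 0.1761]
ee_rot: [0.07, 0.998, -0.0, -0.0]
ft_force: [0.7, -0.4, 1.7]
finger_gap: 0.0006
finger_force: 0.0
```

Call:
send_rows(steps=[[0, 0.06, 0, 0, 0, 0, 1], [0, 0.06, 0, 0, 0, 0, 1], [0, 0.06, 0, 0, 0, 0, 1], [0, 0.06, 0, 0, 0, 0, 1], [0, 0.06, 0, 0, 0, 0, 1], [0, 0.06, 0, 0, 0, 0, 1], [0, 0, 0, 0, 0, 0, 1], [0, 0, 0, 0, 0, 0, 1]])

```text
time_s: 19.45
tool_pos: [0.7378, 0.5494, 0.175]
ee_rot: [0.07, 0.998, -0.001, -0.0]
ft_force: [0.4, -1.3, -0.5]
finger_gap: 0.0004
finger_force: 0.0
```

```bash
python3 e.py; python3 fit.py
python3 - <<'E'
from h import *
a=cam('scene');b=cam('top')
A=cv2.resize(a['pixels'][120:220,185:315],None,fx=5.5,fy=5.5,interpolation=cv2.INTER_CUBIC);cv2.imwrite('pics/s3.png',A[...,::-1])
B=cv2.resize(b['pixels'][165:305,180:360],None,fx=4,fy=4,interpolation=cv2.INTER_CUBIC);cv2.imwrite('pics/t3.png',B[...,::-1])
E
```

```text
19.45 [0.7378 0.5494 0.175 ] xang 171.99 z [-9.0e-04 -2.1e-03 -1.0e+00] F [ 0.45 -1.34 -0.51] T [-0.01 -0.   -0.02] 0.0003981232295455369
scene rail ang -6.18 y at x=.4 92.6 106
scene rail ang -8.28 y at x=.4 -33.1 117
scene tray+lip rect [442.6  25.6] [109.  114.5] 81.46 [[377.8999938964844, -19.700000762939453], [491.20001220703125, -36.79999923706055], [507.3999938964844, 71.0], [394.1000061035156, 88.0]]
scene lip [489.5  19.3] [107.6  11.8] 81.2
scene red n 1 (array([0.3896, 0.038 , 0.0513]), [[0.3896, 0.038, 0.0513], [0.3896, 0.038, 0.0513]])
scene stop top [[0.3223, -0.0048, 0.0341], [0.3308, 0.0291, 0.0368], [0.408, 0.0803, 0.0438]]
top rail ang -7.72 y at x=.4 89.5 155
top rail ang -7.8 y at x=.4 -37.2 170
top tray+lip rect [441.4  23. ] [109.9  97.2] 82.44 [[386.0, -25.0], [482.29998779296875, -37.79999923706055], [496.79998779296875, 71.0999984741211], [400.5, 83.9000015258789]]
top lip [483.6  16.7] [103.7   5.9] 82.71
top red n 0 0
top stop top 0
```

View pics/s3.png

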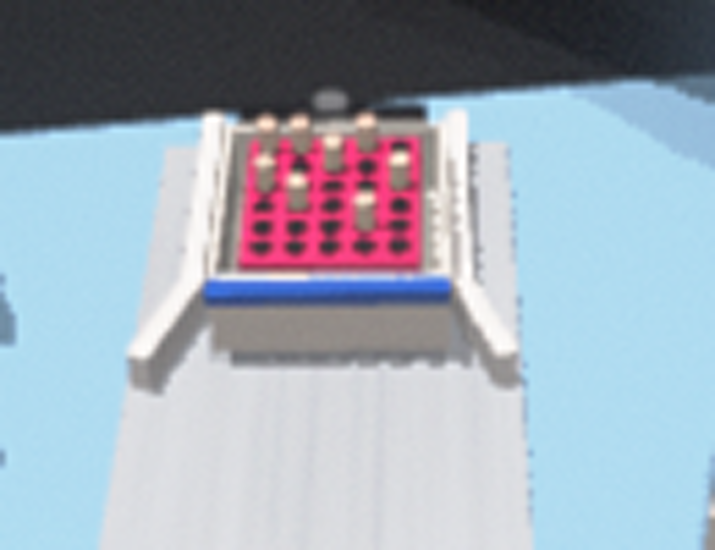

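View pics/t3.png

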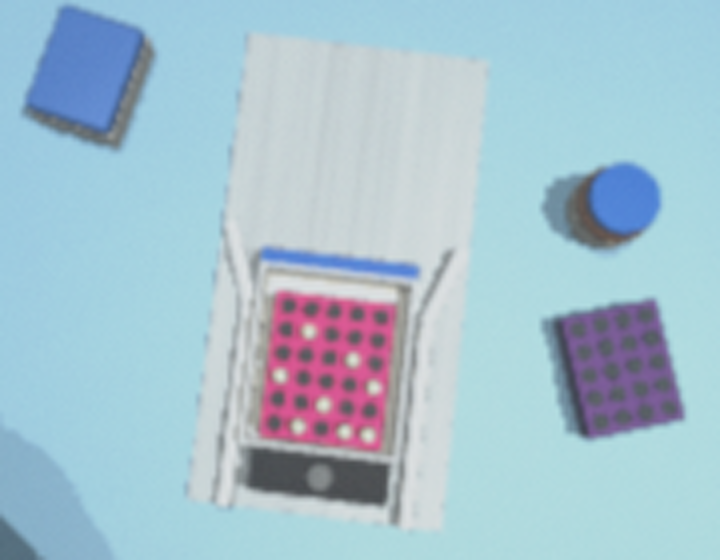

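The tray sits between the rails against the black stop (t3 seam at about y=447–460), no red shows, and the bystanders haven't moved. One sub-pixel check of the seam remains: the stop's front edge before against the tray's near edge now.

Run:
```python
from h import *
z=np.load('c0.npz');b0={k[2:]:z[k] for k in z.files if k[:2]=='t_'};b1=cam('top');np.savez('c1.npz',p=b1['pixels'])
d=np.radians(-8.05);ax=np.array([np.cos(d),np.sin(d)]);ay=np.array([-ax[1],ax[0]]);O=np.array([.4,.0277])
T=b0['world_to_cam']
def px(s,t,h):
    w=np.append(O+s*ax+t*ay,[h,1]);q=T@w;return b0['f']*q[0]/q[2]+b0['cx'],b0['f']*q[1]/q[2]+b0['cy']
ss=np.arange(-.075,-.015,.0005)
def prof(c,t,h):
    uv=np.array([px(s,t,h) for s in ss],np.float32);g=cv2.cvtColor(c['pixels'],cv2.COLOR_RGB2GRAY).astype(np.float32)
    return cv2.remap(g,uv[:,:1].copy(),uv[:,1:].copy(),cv2.INTER_LINEAR).ravel()
for t in np.array([-40,-34,-28,-8,0,8,28,34,40])/1000:
    o=[]
    for c,h in((b0,.038),(b1,.046)):
        p=prof(c,t,h);i=np.argmin(p[:90]);lo=p[i];k=i+np.argmax(p[i:]>(lo+160)/2 if c is b0 else p[i:]>(lo+160)/2);o.append(ss[k]*1000)
    print(round(t*1000),o,round(o[1]-o[0],1))
```

```text
-40 [np.float64(-45.49999999999997), np.float64(-46.99999999999997)] -1.5
-34 [np.float64(-45.99999999999997), np.float64(-46.99999999999997)] -1.0
-28 [np.float64(-44.49999999999997), np.float64(-46.99999999999997)] -2.5
-8 [np.float64(-38.999999999999964), np.float64(-46.99999999999997)] -8.0
0 [np.float64(-39.999999999999964), np.float64(-46.99999999999997)] -7.0
8 [np.float64(-38.999999999999964), np.float64(-47.49999999999997)] -8.5
28 [np.float64(-45.49999999999997), np.float64(-47.99999999999997)] -2.5
34 [np.float64(-45.49999999999997), np.float64(-46.99999999999997)] -1.5
40 [np.float64(-44.99999999999997), np.float64(-47.49999999999997)] -2.5
```

The near edge is uniform across the width, so the tray is square, and it lies at the rigid face with the pad pushed in about 8 mm. I'm handing in.

```bash
python3 -c "
from rig import order;print(order.sign_off())"
```

```text
the job is handed in; nothing more can be done
None
```

I drew the tray between the rails until it sat square against the end stop with the red pad pushed in, released it with the arm clear, and handed it in at about 20 s; the highest pull I read was about 13 N.

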